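# Move a row of cut boards to the other rack in reverse order

### The arm

A 6-joint arm with a two-finger parallel gripper is mounted at the origin on the work surface; the furniture and walls round the work are solid. World frame = base frame: x ahead of the robot, y to its left, z up, the work surface at z = 0. Lengths are in mm, angles in rad, forces in N, time in s.
With the tool pointing down it reaches from about 325 to 900 mm from the base axis. Payload 6.1 kg.
Tool frame: the origin (TCP) lies at the very end of the fingers, on their centre line; the grasp point (between the pads) lies 19 mm behind it (env.grasp_offset is the distance from the TCP to the grasp point, in mm); z points along the fingers, y is the line along which they close (so a half turn about z gives the same grasp; the last joint's range is limited). The gripper opens to 85 mm and grips with 20 to 120 N. Pads are 22 mm wide; open, the fingers measure 114 mm over their backs; the gripper's body (76 mm by 85 mm) begins 54 mm behind the grasp point. The pads swing forward as they close: fully open they stand 13 mm farther back than shut.
Start: joints at [-1.293, 0.22, 1.526, -0, 1.395, -0.126], TCP at [245.565, -574.729, 231.3] pointing down, gripper open.
Joint ranges: [-2.98, 2.98], [-0.91, 2.08], [0.09, 2.57], [-1.24, 4.39], [0.2, 2.65], [-2.68, 2.68]. Speed limits (rad/s): [2.57, 2.57, 3.01, 3.14, 3.14, 3.14].

### API

Orientations are given as a unit quaternion [w, x, y, z].
In Python, from station import env gives the robot as it stands. The module is installed in compiled form; this text tells all that it offers.
- The arm moves only by the shell command python3 -m pendant 'ROWS' [OPENING] [FORCE]. ROWS is JSON, one flat list of numbers, 4 for each row, row after row: the shift along the tool's x, y, z in cm, then the turn about the tool's z in degrees. A call has 1 to 8 rows; each row shifts and turns the commanded pose from where the row before left it, along the tool's axes as they then stand; what a row does not reach is not made up. A row lasts 1/8 s, in which the tool goes at most 62.5 mm and 10.7 degrees, less where a joint would pass 70% of its speed; a pose out of reach is approached as far as the arm can. A call is refused whole if a number of a shift passes 6.25 or a number of a turn 10.7, either way. A call with a gripper value outside its range is refused whole. OPENING is the closure, from -1 (fully open) to 1 (shut), so that 0 is half open, set as the call begins (- or left out, the last holds). The fingers move at their own pace and stop on an object; FORCE is the grip in N (left out, the last holds). Time passes only in rows, so rows that do not move let the fingers close. It gives the time, the measured TCP pose, the force, the opening and the grip force at its end, in the units of the state.
- env.get_state(): the state, without advancing time (a new reading comes with each control period).
- env.grab_frame(name): name is "scene" or "side" or "wrist"; returns (picture, depth): 480x640x3 uint8, red, green, blue; 480x640 float32, mm along the optical axis (not along the pixel's ray), 0 where there is no reading.
- env.camera_info(name): a dict with "intrinsics" (3x3 intrinsics, pixels), "extrinsics" (4x4, takes a point from world to camera coordinates); the wrist camera has in their place "mount" (4x4, takes a point from camera to tool coordinates, whose origin is the TCP and whose axes are the flange's). Camera axes: x right, y up, looking along -z (the intrinsics and any distortion apply to the point x, -y, -z); pixel columns grow to the right and rows downward; lengths in mm; the calibration is good to about 2 mm. A picture is of the moment at which its call begins: read the wrist's pose just before it. camera_info takes no time and is no camera call.
- env.hand_in(): hands the job in; it is judged then, once.
The state is a dict: "time": time; "q": joint angles; "qd": joint speeds; "tau": joint torques, N m; "position": TCP position; "tool_rot": TCP orientation; "wrist_force": force on the tool from outside, world axes, zero at the start; "ft_torque": the same for the moment, N m; "grip_width": finger opening in mm; "grip_force": force on a finger pad.
Only numpy, scipy, OpenCV 4.12 (cv2) and the standard library are available. Lean on these libraries where they do the work, as an engineer would, in place of code of your own. Each camera call takes 0.05 s, during which the arm holds its last target. There are 200 camera calls.

### The job

Move the four boards from the full peg rack to the empty one so that their order is reversed: the board now at the left end goes to the right end place, and so on through the row, because the new rack will be turned to face the fitter across the bench. Stand each board on its long edge down on the plank, centred lengthwise in its place between the four pegs, upright and let go, and do not disturb the roll of tape between the racks.

Things in the scene. Friction and masses are not known exactly. Their poses are not given: they have to be found in the camera images.
- rack: empty rack (fixed): plank 100x310x20 mm with four places in a row. Origin: centre of its underside, on the bench; x away from the robot, y along the row to the left, z up. Places at x=0, y=+120, +40, -40, -120 mm; a board stands on the plank's top (20 mm up), length along x. Each place has 4 round pegs, 10 mm thick, 42 mm high, at x +-35, y +-21 mm from its centre (32 mm clear).
- board_200_mid (a point): centre of a loose wooden board 200 mm long, 60 mm high as it stands, 18 mm thick (the longest board, mid-brown wood), standing on its long edge in the full rack, that edge 20 mm above the bench. Pinch its top from above, across the thickness. Site axes: x up along the 60 mm, y along the length, z through the thickness.
- board_150_mid (a point): centre of a loose wooden board 150 mm long, 50 mm high as it stands, 19 mm thick (the second longest, pale wood), standing on its long edge in the full rack, that edge 20 mm above the bench. Pinch its top from above, across the thickness. Site axes: x up along the 50 mm, y along the length, z through the thickness.
- board_110_mid (a point): centre of a loose wooden board 110 mm long, 62 mm high as it stands, 18 mm thick (the third longest and the tallest, dark brown wood), standing on its long edge in the full rack, that edge 20 mm above the bench. Pinch its top from above, across the thickness. Site axes: x up along the 62 mm, y along the length, z through the thickness.
- board_90_mid (a point): centre of a loose wooden board 90 mm long, 45 mm high as it stands, 20 mm thick (the shortest and lowest, mid-brown wood), standing on its long edge in the full rack, that edge 20 mm above the bench. Pinch its top from above, across the thickness. Site axes: x up along the 45 mm, y along the length, z through the thickness.
- block_200: one of four equal fixed wooden blocks of the full rack, 90x68x12 mm, 80 mm apart on a plank 8 mm thick, with 4 pegs like the empty rack's; the 200 mm board starts in it, so it keeps marking that board's old place. Origin: centre of its underside, 8 mm above the bench; x away from the robot, y along the row to the left, z up.
- block_150: one of four equal fixed wooden blocks of the full rack, 90x68x12 mm, 80 mm apart on a plank 8 mm thick, with 4 pegs like the empty rack's; the 150 mm board starts in it, so it keeps marking that board's old place. Origin: centre of its underside, 8 mm above the bench; x away from the robot, y along the row to the left, z up.
- block_110: one of four equal fixed wooden blocks of the full rack, 90x68x12 mm, 80 mm apart on a plank 8 mm thick, with 4 pegs like the empty rack's; the 110 mm board starts in it, so it keeps marking that board's old place. Origin: centre of its underside, 8 mm above the bench; x away from the robot, y along the row to the left, z up.
- block_90: one of four equal fixed wooden blocks of the full rack, 90x68x12 mm, 80 mm apart on a plank 8 mm thick, with 4 pegs like the empty rack's; the 90 mm board starts in it, so it keeps marking that board's old place. Origin: centre of its underside, 8 mm above the bench; x away from the robot, y along the row to the left, z up.
- tape_roll: a roll of cream masking tape, 104 mm across and 25 mm high, lying loose on the bench between the two racks; a bystander. Origin: centre of its underside.
Not all that is in view belongs to the job. What is shaped like the part that bears board_200_mid but blue is not meant.

How it is judged (in metres and radians):
At the end, for the whole second after the job is handed in: Each board stands in the new rack in the place mirroring its old one (first from the left becomes last): centre within 13 mm of the place's centre along the row and 15 mm across it, seated within 6 mm, upright within 0.2 rad, lengthwise within 0.25 rad, at rest (x of board_200_mid in the frame of rack between -0.015 and 0.015 m and z of board_200_mid in the frame of rack between 0.044 and 0.056 m and angle between the x axis of each of board_200_mid, board_150_mid, board_110_mid, board_90_mid and the z axis of rack, either way round below 0.2 rad and angle between the y axis of each of board_200_mid, board_150_mid, board_110_mid, board_90_mid and the x axis of rack, either way round below 0.25 rad and linear speed of each of board_200, board_150, board_110, board_90 below 0.02 m/s and x of board_150_mid in the frame of rack between -0.015 and 0.015 m and z of board_150_mid in the frame of rack between 0.039 and 0.051 m and x of board_110_mid in the frame of rack between -0.015 and 0.015 m and z of board_110_mid in the frame of rack between 0.045 and 0.057 m and x of board_90_mid in the frame of rack between -0.015 and 0.015 m and z of board_90_mid in the frame of rack between 0.0365 and 0.0485 m and ((y of block_200 in the frame of block_150 above 0 m and y of block_150 in the frame of block_110 above 0 m and y of block_110 in the frame of block_90 above 0 m and y of board_200_mid in the frame of rack between -0.133 and -0.107 m and y of board_150_mid in the frame of rack between -0.053 and -0.027 m and y of board_110_mid in the frame of rack between 0.027 and 0.053 m and y of board_90_mid in the frame of rack between 0.107 and 0.133 m) or (y of block_200 in the frame of block_150 above 0 m and y of block_150 in the frame of block_90 above 0 m and y of block_90 in the frame of block_110 above 0 m and y of board_200_mid in the frame of rack between -0.133 and -0.107 m and y of board_150_mid in the frame of rack between -0.053 and -0.027 m and y of board_90_mid in the frame of rack between 0.027 and 0.053 m and y of board_110_mid in the frame of rack between 0.107 and 0.133 m) or (y of block_200 in the frame of block_110 above 0 m and y of block_110 in the frame of block_150 above 0 m and y of block_150 in the frame of block_90 above 0 m and y of board_200_mid in the frame of rack between -0.133 and -0.107 m and y of board_110_mid in the frame of rack between -0.053 and -0.027 m and y of board_150_mid in the frame of rack between 0.027 and 0.053 m and y of board_90_mid in the frame of rack between 0.107 and 0.133 m) or (y of block_200 in the frame of block_110 above 0 m and y of block_110 in the frame of block_90 above 0 m and y of block_90 in the frame of block_150 above 0 m and y of board_200_mid in the frame of rack between -0.133 and -0.107 m and y of board_110_mid in the frame of rack between -0.053 and -0.027 m and y of board_90_mid in the frame of rack between 0.027 and 0.053 m and y of board_150_mid in the frame of rack between 0.107 and 0.133 m) or (y of block_200 in the frame of block_90 above 0 m and y of block_90 in the frame of block_150 above 0 m and y of block_150 in the frame of block_110 above 0 m and y of board_200_mid in the frame of rack between -0.133 and -0.107 m and y of board_90_mid in the frame of rack between -0.053 and -0.027 m and y of board_150_mid in the frame of rack between 0.027 and 0.053 m and y of board_110_mid in the frame of rack between 0.107 and 0.133 m) or (y of block_200 in the frame of block_90 above 0 m and y of block_90 in the frame of block_110 above 0 m and y of block_110 in the frame of block_150 above 0 m and y of board_200_mid in the frame of rack between -0.133 and -0.107 m and y of board_90_mid in the frame of rack between -0.053 and -0.027 m and y of board_110_mid in the frame of rack between 0.027 and 0.053 m and y of board_150_mid in the frame of rack between 0.107 and 0.133 m) or (y of block_150 in the frame of block_200 above 0 m and y of block_200 in the frame of block_110 above 0 m and y of block_110 in the frame of block_90 above 0 m and y of board_150_mid in the frame of rack between -0.133 and -0.107 m and y of board_200_mid in the frame of rack between -0.053 and -0.027 m and y of board_110_mid in the frame of rack between 0.027 and 0.053 m and y of board_90_mid in the frame of rack between 0.107 and 0.133 m) or (y of block_150 in the frame of block_200 above 0 m and y of block_200 in the frame of block_90 above 0 m and y of block_90 in the frame of block_110 above 0 m and y of board_150_mid in the frame of rack between -0.133 and -0.107 m and y of board_200_mid in the frame of rack between -0.053 and -0.027 m and y of board_90_mid in the frame of rack between 0.027 and 0.053 m and y of board_110_mid in the frame of rack between 0.107 and 0.133 m) or (y of block_150 in the frame of block_110 above 0 m and y of block_110 in the frame of block_200 above 0 m and y of block_200 in the frame of block_90 above 0 m and y of board_150_mid in the frame of rack between -0.133 and -0.107 m and y of board_110_mid in the frame of rack between -0.053 and -0.027 m and y of board_200_mid in the frame of rack between 0.027 and 0.053 m and y of board_90_mid in the frame of rack between 0.107 and 0.133 m) or (y of block_150 in the frame of block_110 above 0 m and y of block_110 in the frame of block_90 above 0 m and y of block_90 in the frame of block_200 above 0 m and y of board_150_mid in the frame of rack between -0.133 and -0.107 m and y of board_110_mid in the frame of rack between -0.053 and -0.027 m and y of board_90_mid in the frame of rack between 0.027 and 0.053 m and y of board_200_mid in the frame of rack between 0.107 and 0.133 m) or (y of block_150 in the frame of block_90 above 0 m and y of block_90 in the frame of block_200 above 0 m and y of block_200 in the frame of block_110 above 0 m and y of board_150_mid in the frame of rack between -0.133 and -0.107 m and y of board_90_mid in the frame of rack between -0.053 and -0.027 m and y of board_200_mid in the frame of rack between 0.027 and 0.053 m and y of board_110_mid in the frame of rack between 0.107 and 0.133 m) or (y of block_150 in the frame of block_90 above 0 m and y of block_90 in the frame of block_110 above 0 m and y of block_110 in the frame of block_200 above 0 m and y of board_150_mid in the frame of rack between -0.133 and -0.107 m and y of board_90_mid in the frame of rack between -0.053 and -0.027 m and y of board_110_mid in the frame of rack between 0.027 and 0.053 m and y of board_200_mid in the frame of rack between 0.107 and 0.133 m) or (y of block_110 in the frame of block_200 above 0 m and y of block_200 in the frame of block_150 above 0 m and y of block_150 in the frame of block_90 above 0 m and y of board_110_mid in the frame of rack between -0.133 and -0.107 m and y of board_200_mid in the frame of rack between -0.053 and -0.027 m and y of board_150_mid in the frame of rack between 0.027 and 0.053 m and y of board_90_mid in the frame of rack between 0.107 and 0.133 m) or (y of block_110 in the frame of block_200 above 0 m and y of block_200 in the frame of block_90 above 0 m and y of block_90 in the frame of block_150 above 0 m and y of board_110_mid in the frame of rack between -0.133 and -0.107 m and y of board_200_mid in the frame of rack between -0.053 and -0.027 m and y of board_90_mid in the frame of rack between 0.027 and 0.053 m and y of board_150_mid in the frame of rack between 0.107 and 0.133 m) or (y of block_110 in the frame of block_150 above 0 m and y of block_150 in the frame of block_200 above 0 m and y of block_200 in the frame of block_90 above 0 m and y of board_110_mid in the frame of rack between -0.133 and -0.107 m and y of board_150_mid in the frame of rack between -0.053 and -0.027 m and y of board_200_mid in the frame of rack between 0.027 and 0.053 m and y of board_90_mid in the frame of rack between 0.107 and 0.133 m) or (y of block_110 in the frame of block_150 above 0 m and y of block_150 in the frame of block_90 above 0 m and y of block_90 in the frame of block_200 above 0 m and y of board_110_mid in the frame of rack between -0.133 and -0.107 m and y of board_150_mid in the frame of rack between -0.053 and -0.027 m and y of board_90_mid in the frame of rack between 0.027 and 0.053 m and y of board_200_mid in the frame of rack between 0.107 and 0.133 m) or (y of block_110 in the frame of block_90 above 0 m and y of block_90 in the frame of block_200 above 0 m and y of block_200 in the frame of block_150 above 0 m and y of board_110_mid in the frame of rack between -0.133 and -0.107 m and y of board_90_mid in the frame of rack between -0.053 and -0.027 m and y of board_200_mid in the frame of rack between 0.027 and 0.053 m and y of board_150_mid in the frame of rack between 0.107 and 0.133 m) or (y of block_110 in the frame of block_90 above 0 m and y of block_90 in the frame of block_150 above 0 m and y of block_150 in the frame of block_200 above 0 m and y of board_110_mid in the frame of rack between -0.133 and -0.107 m and y of board_90_mid in the frame of rack between -0.053 and -0.027 m and y of board_150_mid in the frame of rack between 0.027 and 0.053 m and y of board_200_mid in the frame of rack between 0.107 and 0.133 m) or (y of block_90 in the frame of block_200 above 0 m and y of block_200 in the frame of block_150 above 0 m and y of block_150 in the frame of block_110 above 0 m and y of board_90_mid in the frame of rack between -0.133 and -0.107 m and y of board_200_mid in the frame of rack between -0.053 and -0.027 m and y of board_150_mid in the frame of rack between 0.027 and 0.053 m and y of board_110_mid in the frame of rack between 0.107 and 0.133 m) or (y of block_90 in the frame of block_200 above 0 m and y of block_200 in the frame of block_110 above 0 m and y of block_110 in the frame of block_150 above 0 m and y of board_90_mid in the frame of rack between -0.133 and -0.107 m and y of board_200_mid in the frame of rack between -0.053 and -0.027 m and y of board_110_mid in the frame of rack between 0.027 and 0.053 m and y of board_150_mid in the frame of rack between 0.107 and 0.133 m) or (y of block_90 in the frame of block_150 above 0 m and y of block_150 in the frame of block_200 above 0 m and y of block_200 in the frame of block_110 above 0 m and y of board_90_mid in the frame of rack between -0.133 and -0.107 m and y of board_150_mid in the frame of rack between -0.053 and -0.027 m and y of board_200_mid in the frame of rack between 0.027 and 0.053 m and y of board_110_mid in the frame of rack between 0.107 and 0.133 m) or (y of block_90 in the frame of block_150 above 0 m and y of block_150 in the frame of block_110 above 0 m and y of block_110 in the frame of block_200 above 0 m and y of board_90_mid in the frame of rack between -0.133 and -0.107 m and y of board_150_mid in the frame of rack between -0.053 and -0.027 m and y of board_110_mid in the frame of rack between 0.027 and 0.053 m and y of board_200_mid in the frame of rack between 0.107 and 0.133 m) or (y of block_90 in the frame of block_110 above 0 m and y of block_110 in the frame of block_200 above 0 m and y of block_200 in the frame of block_150 above 0 m and y of board_90_mid in the frame of rack between -0.133 and -0.107 m and y of board_110_mid in the frame of rack between -0.053 and -0.027 m and y of board_200_mid in the frame of rack between 0.027 and 0.053 m and y of board_150_mid in the frame of rack between 0.107 and 0.133 m) or (y of block_90 in the frame of block_110 above 0 m and y of block_110 in the frame of block_150 above 0 m and y of block_150 in the frame of block_200 above 0 m and y of board_90_mid in the frame of rack between -0.133 and -0.107 m and y of board_110_mid in the frame of rack between -0.053 and -0.027 m and y of board_150_mid in the frame of rack between 0.027 and 0.053 m and y of board_200_mid in the frame of rack between 0.107 and 0.133 m))); the robot touches nothing.
It fails at once if the roll of tape is shifted by more than 20 mm or tipped (distance of tape_roll from where it was at the start of the episode above 0.02 m or angle between tape_roll's own z axis and vertical above 0.3 rad).
It also fails if it takes over 125 s, if anything falls off the work surface, if the arm or the gripper's body presses on something with over 40 N, if the wrist force passes 120 N, or if a joint passes its speed limit or range.

## Working session

There is one attempt and no reset: what is moved stays moved. The work goes in short steps, Python scripts to look and compute and a shell command to move; the robot and the scene stay as the last step left them, time stands still between calls to the robot, and variables do not carry over. Pictures are saved under pics/ and viewed, at most 14 in all, crops included, and the job is handed in when it is done.

```bash
mkdir -p pics
cat > h.py <<'E'
import numpy as np,cv2
from station import env
from scipy.spatial.transform import Rotation as R
def T_wc(name,st=None):
    c=env.camera_info(name)
    if name=="wrist":
        q=st["tool_rot"];T=np.eye(4);T[:3,:3]=R.from_quat([q[1],q[2],q[3],q[0]]).as_matrix();T[:3,3]=st["position"]
        return T@np.array(c["mount"])
    return np.linalg.inv(np.array(c["extrinsics"]))
def grab(name,save=None):
    st=env.get_state();im,d=env.grab_frame(name)
    K=np.array(env.camera_info(name)["intrinsics"]);v,u=np.mgrid[:480,:640]
    P=np.stack([(u-K[0,2])/K[0,0]*d,-(v-K[1,2])/K[1,1]*d,-d],-1)
    T=T_wc(name,st);W=P@T[:3,:3].T+T[:3,3];W[d<=0]=np.nan
    if save: cv2.imwrite("pics/"+save,im[:,:,::-1]);np.save("pics/"+save[:-4],W)
    return im,W,st
E
python3 - <<'E'
from h import *
for n in("scene","side","wrist"):
    im,W,st=grab(n,n+"0.png")
    c=env.camera_info(n);print({k:v for k,v in c.items() if k not in("extrinsics","mount","intrinsics")})
    print(n,T_wc(n,st).round(2).tolist())
print(st)
E
```

```text
{}
scene [[-0.02, -0.78, 0.62, 1384.02], [1.0, -0.02, 0.0, 18.22], [0.01, 0.62, 0.78, 1251.16], [0.0, 0.0, 0.0, 1.0]]
{}
side [[0.72, 0.32, -0.61, -535.82], [-0.69, 0.33, -0.65, -1038.62], [-0.0, 0.89, 0.45, 794.88], [0.0, 0.0, 0.0, 1.0]]
{}
wrist [[0.39, 0.88, 0.26, 311.76], [-0.92, 0.38, 0.11, -547.01], [-0.0, -0.29, 0.96, 371.77], [0.0, 0.0, 0.0, 1.0]]
{'time': 0.1, 'q': array([-1.29311112e+00,  2.21158920e-01,  1.52749848e+00,  2.94322184e-05,
        1.39471372e+00, -1.26086598e-01]), 'qd': array([-5.89201193e-05, -1.13641735e-03, -3.23005428e-03, -3.26854087e-04,
        2.73302221e-04,  1.48728532e-03]), 'tau': array([ 8.54664522e-04, -4.98244035e+01, -3.90545690e+01, -2.66646593e-04,
        5.74968391e-03, -1.18848052e-05]), 'position': array([ 245.41759232, -574.20364562,  230.30048363]), 'tool_rot': array([-8.87774030e-04,  9.79690296e-01,  2.00514670e-01, -5.28938512e-05]), 'wrist_force': array([ 0.11926016, -0.66753791, -0.29706526]), 'ft_torque': array([-0.01442607,  0.03240962, -0.04412361]), 'grip_force': 0.0, 'grip_width': 85.5212088731318}
```

View pics/scene0.png

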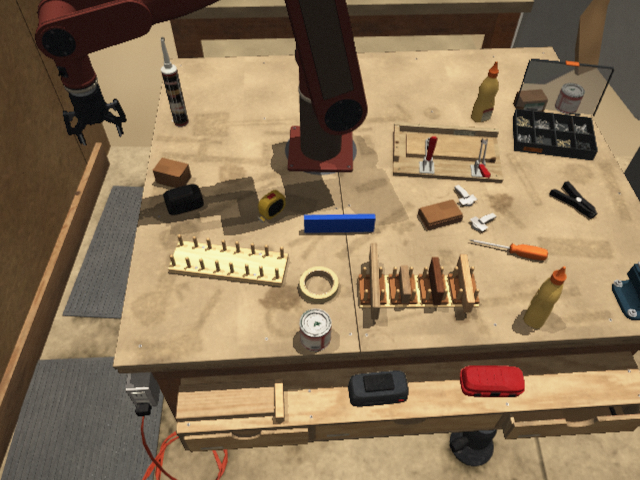

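View pics/side0.png

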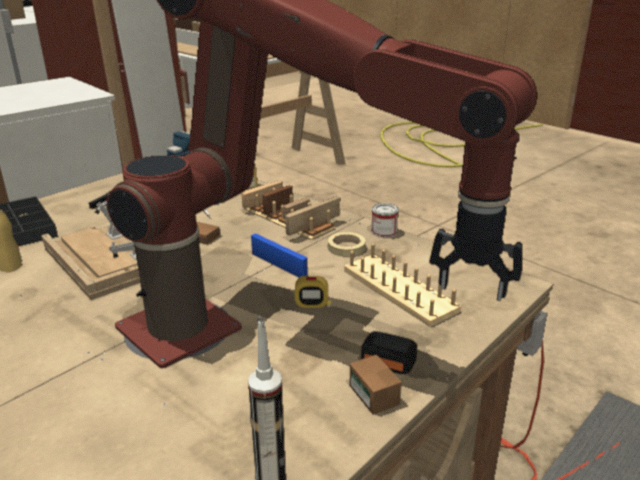

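The scene camera looks back at the robot, so image right is +y. The empty rack is at about (228,262), the tape at (319,284), and the full rack at about (418,285). In it, from right to left, stand a pale, a dark, a short and a long board. There is also a blue decoy at (340,224). Next I'll measure these.

```bash
cat > m.py <<'E'
from h import *
W=np.load("pics/scene0.npy")
def reg(u0,u1,v0,v1,z0,z1):
    P=W[v0:v1,u0:u1].reshape(-1,3);P=P[~np.isnan(P[:,0])];return P[(P[:,2]>z0)&(P[:,2]<z1)]
def rep(n,P):
    (c,s,a)=cv2.minAreaRect(P[:,:2].astype(np.float32))
    print(n,len(P),"c",np.round(c,1),"size",np.round(s,1),"ang",round(a,1),"z",np.percentile(P[:,2],[5,50,95]).round(1))
rep("rack plank",reg(160,295,225,292,13,26))
rep("tape",reg(295,345,260,305,15,32))
# board tops
P=reg(350,490,235,325,58,95)
import scipy.cluster.hierarchy as hc
lab=hc.fcluster(hc.linkage(P,"single"),8,"distance")
for l in set(lab):
    Q=P[lab==l]
    if len(Q)>20:
        t=np.percentile(Q[:,2],98);rep("board",Q[Q[:,2]>t-6])
rep("full low",reg(350,490,235,325,15,25))
for n,b in dict(can=(295,335,305,350),blue=(300,380,210,236)).items():
    Q=reg(*b,20,200);rep(n,Q);
E
python3 m.py
```

```text
rack plank 3041 c [ 473.2 -239.2] size [311.1 106.1] ang 83.1 z [14.5 18.9 23.5]
tape 559 c [539.3   7.3] size [102.3 102. ] ang 33.1 z [17.1 22.7 27.4]
board 206 c [548.5 383.6] size [149.9  19.6] ang 0.0 z [68.7 70.5 74.1]
board 170 c [546.9 307.3] size [112.7  18.3] ang 1.2 z [80.3 81.9 85.8]
board 148 c [553.3 233.5] size [90.  31.1] ang 0.7 z [63.  65.1 68.3]
board 248 c [548.6 148.8] size [ 18.1 202.1] ang 89.7 z [79.  80.5 84.3]
full low 1406 c [531.3 305.1] size [216.4 396. ] ang 15.1 z [15.8 19.4 23.8]
can 1029 c [690.8   1.1] size [77.5 77.6] ang 53.5 z [29.2 70.4 76.6]
blue 971 c [341.5  60. ] size [ 29.  199.4] ang 3.1 z [23.5 49.2 61.9]
```

```bash
python3 -m pendant '[0,0,-3,10, 0,0,-4,10, 0,0,0,3.1]' -0.3; python3 -m pendant '[2.8,-4.2,0,0, 2.8,-4.2,0,0, 2.8,-4.2,0,0, 2.8,-4.2,0,0, 2.8,-4.2,0,0, 2.8,-4.2,0,0, 2.8,-4.2,0,0, 2.8,-4.2,0,0]'; python3 -m pendant '[0,0,0,0,0,0,0,0]'
python3 - <<'E'
from h import *
grab("wrist","w1.png")
E
```

```text
time: 0.52
position: [246.1, -576.4, 305.7]
tool_rot: [0.003, 1.0, -0.001, 0.001]
wrist_force: [0.5, -0.5, -0.8]
grip_width: 56.1
grip_force: 0.0
time: 1.52
position: [470.0, -237.0, 301.1]
tool_rot: [-0.0, 1.0, 0.0, -0.0]
wrist_force: [1.0, -0.7, 0.7]
grip_width: 55.4
grip_force: 0.0
time: 1.78
position: [469.1, -238.6, 301.0]
tool_rot: [0.0, 1.0, 0.001, -0.0]
wrist_force: [-0.1, 0.2, 0.0]
grip_width: 55.4
grip_force: 0.0
```

View pics/w1.png

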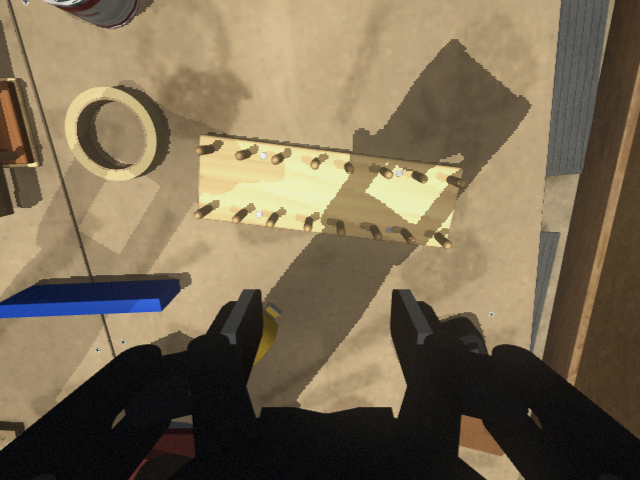

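The wrist view shows the whole empty rack at (200-462,135-245) with its 16 pegs. The tape is at (115,133). I'll fit the rack from the peg tops.

```bash
cat > rack.py <<'E'
from h import *
import sys,scipy.cluster.hierarchy as hc
from scipy.optimize import least_squares
def fit(W,c0,yaw0):
    P=W.reshape(-1,3);P=P[~np.isnan(P[:,0])]
    c,s=np.cos(yaw0),np.sin(yaw0);L=(P[:,:2]-c0)@np.array([[c,-s],[s,c]])
    k=(abs(L[:,0])<60)&(abs(L[:,1])<165);P=P[k]
    pl=P[(P[:,2]>14)&(P[:,2]<25)];(cc,ss,a)=cv2.minAreaRect(pl[:,:2].astype(np.float32))
    print("plank",np.round(cc,1),np.round(ss,1),round(a,1),"z",np.median(pl[:,2]).round(1))
    T=P[(P[:,2]>55)&(P[:,2]<70)]
    lab=hc.fcluster(hc.linkage(T,"single"),6,"distance")
    C=np.array([T[lab==l].mean(0) for l in set(lab) if (lab==l).sum()>=4]);print(len(C),"pegs z",np.median(C[:,2]).round(1))
    M=np.array([[x,y+d] for y in(120,40,-40,-120) for d in(21,-21) for x in(35,-35)])
    f=lambda p:(np.linalg.norm(((M@np.array([[np.cos(p[2]),np.sin(p[2])],[-np.sin(p[2]),np.cos(p[2])]])+p[:2])[None]-C[:,None,:2]),axis=2)).min(1)
    r=least_squares(f,[*c0,yaw0],loss="soft_l1",x_scale=[1,1,.01]);print("fit",r.x[:2].round(1),np.degrees(r.x[2]).round(2),"res",f(r.x).round(1))
    p=r.x
    for y in(120,40,-40,-120):print(y,(p[:2]+y*np.array([-np.sin(p[2]),np.cos(p[2])])).round(1))
fit(np.load("pics/w1.npy"),np.array([473.2,-239.2]),np.radians(-6.9))
E
python3 rack.py
```

```text
plank [ 471.1 -242.1] [310.  100.5] 83.0 z 18.8
16 pegs z 58.9
fit [ 471.8 -242.1] -6.96 res [0.4 0.5 1.1 0.7 0.6 1.1 0.6 0.9 1.2 1.1 0.9 0.6 0.7 0.9 0.3 0.3]
120 [ 486.4 -123. ]
40 [ 476.7 -202.4]
-40 [ 467.  -281.8]
-120 [ 457.3 -361.2]
```

```bash
python3 -m pendant '[1,-6.1,0,0, 1,-6.1,0,0, 1,-6.1,0,0, 1,-6.1,0,0, 1,-6.1,0,0, 1,-6.1,0,0, 1,-6.1,0,0, 1,-6.1,0,0]'; python3 -m pendant '[0,-1.5,0,0,0,0,0,0,0,0,0,0]'
cat > full.py <<'E'
from h import *
im,W,st=grab("wrist","w2.png")
P=W.reshape(-1,3);P=P[~np.isnan(P[:,0])]
print(st["position"].round(1))
for n,y,z,t,l in((150,384,70,19,150),(110,307,82,18,110),(90,230,65,20,90),(200,149,80,18,200)):
    Q=P[(abs(P[:,1]-y)<16)&(abs(P[:,0]-548)<115)&(abs(P[:,2]-z)<5)]
    c,s,a=cv2.minAreaRect(Q[:,:2].astype(np.float32));print(n,len(Q),np.round(c,1),np.round(s,1),round(a,1),np.median(Q[:,2]).round(1), "mean",Q.mean(0).round(1))
E
python3 full.py
```

```text
time: 2.82
position: [549.9, 249.7, 301.3]
tool_rot: [0.0, 1.0, -0.001, 0.0]
wrist_force: [0.4, -0.2, -0.2]
grip_width: 55.5
grip_force: 0.0
time: 3.2
position: [549.4, 262.4, 301.3]
tool_rot: [0.0, 1.0, -0.001, -0.0]
wrist_force: [1.2, 0.1, -0.1]
grip_width: 55.7
grip_force: 0.0
[549.4 262.4 301.3]
150 2525 [545.9 382.4] [ 19.8 148.7] 89.7 68.7 mean [550.2 381.7  68.6]
110 1816 [545.7 305.8] [109.3  18.4] 1.4 80.7 mean [548.2 305.6  80.6]
90 1533 [552.3 230.7] [89.4 30. ] 0.3 63.7 mean [553.6 226.1  63.7]
200 3373 [546.8 146.9] [ 19.  198.5] 89.7 78.7 mean [554.5 147.5  78.6]
```

View pics/w2.png

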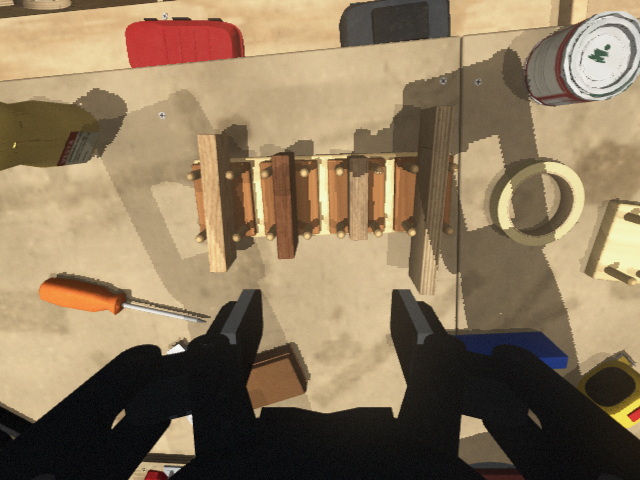

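```bash
python3 -m pendant '[-0.2,5.8,0,0, 0,5.7,3,0, 0,0,6,0, 0,0,6,0, 0,0,5,0, 0,0,3,0, 0,0,2.1,0, 0,0,0,0]' -0.3 60; python3 -m pendant '[0,0,0,0,0,0,0,0,0,0,0,0]' 1;python3 -m pendant '[0,0,0,0,0,0,0,0]'
```

```text
time: 4.25
position: [545.5, 149.5, 49.6]
tool_rot: [0.0, 1.0, -0.001, -0.002]
wrist_force: [0.5, 0.7, 0.5]
grip_width: 55.6
grip_force: 0.0
time: 4.62
position: [548.3, 151.0, 52.8]
tool_rot: [0.0, 1.0, 0.0, 0.001]
wrist_force: [0.5, -1.4, 4.6]
grip_width: 17.1
grip_force: 61.8
time: 4.88
position: [548.3, 151.1, 52.8]
tool_rot: [0.0, 1.0, 0.0, 0.001]
wrist_force: [-1.7, -2.6, 5.9]
grip_width: 16.8
grip_force: 62.1
```

```bash
python3 -m pendant '[0,0,-2,0, 0,0,-5,0, 0,0,-6,0, -1,5,0,0, -1.2,5.5,0,0, -1.2,5.5,0,0, -1.2,5.5,0,0, -1.2,5.5,0,0]'; python3 -m pendant '[0,0,0,7,0,0,0,0,0,0,0,0]'
```

```text
time: 5.88
position: [488.8, -120.2, 182.4]
tool_rot: [0.0, 1.0, 0.001, 0.001]
wrist_force: [0.9, -0.6, -1.4]
grip_width: 16.9
grip_force: 61.1
time: 6.25
position: [489.4, -118.3, 181.6]
tool_rot: [-0.0, 0.998, -0.059, 0.0]
wrist_force: [0.6, 0.0, -1.5]
grip_width: 16.6
grip_force: 61.0
```

```bash
cat > held.py <<'E'
from h import *
import sys
# held.py L ty : measure held board's top (~30 mm above TCP); shift needed to rack place ty, in tool cm
L=float(sys.argv[1]);ty=float(sys.argv[2]);top=float(sys.argv[3])
im,W,st=grab("wrist","held%d.png"%L)
p=st["position"];q=st["tool_rot"];Rt=R.from_quat([q[1],q[2],q[3],q[0]]).as_matrix()
Q=(W.reshape(-1,3)-p)@Rt;Q=Q[~np.isnan(Q[:,0])]
m=(abs(Q[:,1])<13)&(abs(Q[:,0])<L/2+25)&(abs(Q[:,2]+top)<7);Q=Q[m]
print("TCP",p.round(1),"n",len(Q),"tool x range",np.percentile(Q[:,0],[.3,99.7]).round(1),"y",np.percentile(Q[:,1],[1,50,99]).round(1),"z",np.median(Q[:,2]).round(1))
yaw=np.radians(-7);t=np.array([471.7,-242.1])+ty*np.array([-np.sin(yaw),np.cos(yaw)])
d=Rt.T@np.array([*(t-p[:2]),0]);print("target",t.round(1),"tool yaw",np.degrees(np.arctan2(Rt[1,0],Rt[0,0])).round(1),"TCP->target in tool mm",d.round(1))
h=Q[(Q[:,0]>20)];k=np.polyfit(Q[:,0],Q[:,1],1);print("slope deg",np.degrees(np.arctan(k[0])).round(1))
E
python3 held.py 200 120 30
```

```text
TCP [ 489.4 -118.3  181.6] n 20740 tool x range [-32.7  97.7] y [-9.5  1.3 11.2] z -25.9
target [ 486.3 -123. ] tool yaw -6.8 TCP->target in tool mm [-2.5  5.1 -0. ]
slope deg 0.1
```

View pics/held200.png

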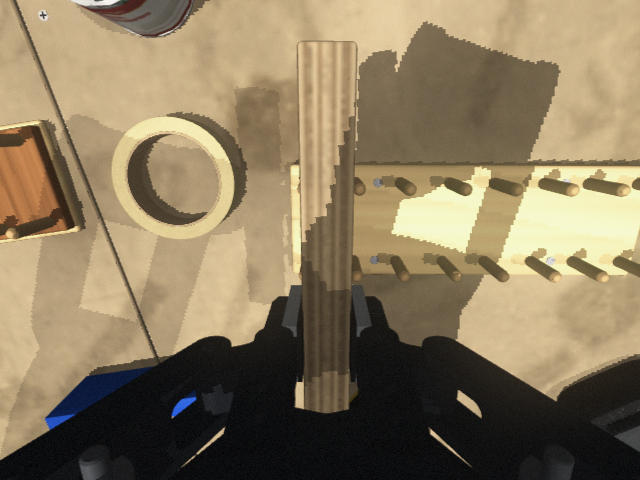

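The board is held square, with its front end at about (327,42), ready to lower.

```bash
python3 -m pendant '[0,0.4,2,0, 0,0,4,0, 0,0,4,0, 0,0,2,0, 0,0,0,0, 0,0,0.7,0, 0,0,0,0]'; python3 -m pendant '[0,0,0,0,0,0,0,0]' -0.3
```

```text
time: 7.18
position: [489.3, -122.8, 54.8]
tool_rot: [0.0, 0.998, -0.06, 0.0]
wrist_force: [0.5, 0.3, -0.6]
grip_width: 16.9
grip_force: 61.0
time: 7.42
position: [489.4, -123.1, 55.0]
tool_rot: [0.0, 0.998, -0.061, 0.001]
wrist_force: [-0.2, 0.2, 0.2]
grip_width: 53.0
grip_force: 0.0
```

```bash
python3 -m pendant '[0,0,-4,0, 0,0,-6,0, 0,0,-5,-7, 1,-5.8,0,0, 1,-5.8,0,0, 1.1,-5.8,0,0, 1.1,-5.8,0,0, 1,-5.8,0,0]'; python3 -m pendant '[1,-5.9,0,0,0,0,3,0,0,0,0,0]'
python3 - <<'E'
from h import *
im,W,st=grab("wrist","w3.png")
p=st["position"];print(p.round(1))
P=W.reshape(-1,3);P=P[~np.isnan(P[:,0])]
Q=P[(abs(P[:,0]-550)<25)&(abs(P[:,1]-228)<25)&(abs(P[:,2]-64)<4)];print("y",np.percentile(Q[:,1],[1,50,99]).round(1))
Q=P[(abs(P[:,1]-226)<7)&(abs(P[:,2]-64)<4)];print("x",np.percentile(Q[:,0],[1,50,99]).round(1),np.median(Q[:,2]))
E
```

```text
time: 8.43
position: [541.0, 169.1, 204.9]
tool_rot: [-0.0, 1.0, 0.0, 0.001]
wrist_force: [0.7, -0.8, 0.1]
grip_width: 55.6
grip_force: 0.0
time: 8.8
position: [548.6, 226.4, 171.7]
tool_rot: [0.001, 1.0, 0.001, -0.003]
wrist_force: [0.2, -0.8, -0.2]
grip_width: 55.4
grip_force: 0.0
[548.6 226.4 171.7]
y [216.2 225.8 235.8]
x [508.7 556.1 596.1] 63.80655424990067
```

```bash
python3 -m pendant '[0.3,0,3,0, 0,0,4,0, 0,0,3.5,0, 0,0,2,0, 0,0,0.9,0, 0,0,0,0]'; python3 -m pendant '[0,0,0,0,0,0,0,0,0,0,0,0,0,0,0,0]' 1; python3 -m pendant '[0,0,-2,0, 0,0,-5,0, 0,0,-6,0, -1,5,0,0, -1.2,6,0,0, -1.2,6,0,0, -1.2,6,0,0, -1.2,6,0,0]'; python3 -m pendant '[-1.2,6,0,0, -0.6,6,0,0, 0,6,0,0, 0,1.8,0,7,0,0,0,0,0,0,0,0]'; python3 held.py 90 40 28
```

```text
time: 9.6
position: [554.1, 226.0, 40.8]
tool_rot: [-0.0, 1.0, 0.0, 0.0]
wrist_force: [0.2, -0.5, 0.3]
grip_width: 55.3
grip_force: 0.0
time: 10.1
position: [554.6, 226.5, 41.6]
tool_rot: [-0.0, 1.0, 0.0, 0.001]
wrist_force: [0.8, 0.1, 6.1]
grip_width: 18.9
grip_force: 59.1
time: 11.1
position: [495.1, -65.5, 171.3]
tool_rot: [0.0, 1.0, 0.001, 0.001]
wrist_force: [1.2, -0.1, -0.7]
grip_width: 18.6
grip_force: 58.7
time: 11.85
position: [477.8, -260.8, 170.4]
tool_rot: [-0.0, 0.998, -0.059, -0.0]
wrist_force: [0.6, -0.4, -1.7]
grip_width: 18.6
grip_force: 58.9
TCP [ 477.8 -260.8  170.4] n 10241 tool x range [-36.7  42.2] y [-11.2   1.2  11.3] z -22.3
target [ 476.6 -202.4] tool yaw -6.8 TCP->target in tool mm [ -8.1 -57.9   0. ]
slope deg -0.2
```

```bash
python3 -c "
import cv2;im=cv2.imread('pics/held90.png');cv2.imwrite('pics/held90c.png',im[120:440,150:600])"
```

```text
(no output)
```

View pics/held90c.png

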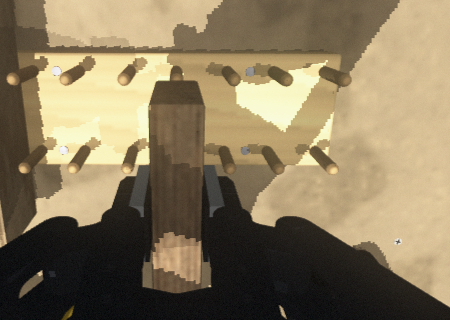

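The short board is held square, but I overshot by one place. I'll correct that and lower it.

```bash
python3 -m pendant '[-0.5,-5.8,0,0, 0,0,2,0, 0,0,4,0, 0,0,4,0, 0,0,2,0, 0,0,0,0, 0,0,0.6,0, 0,0,0,0]'; python3 -m pendant '[0,0,0,0,0,0,0,0]' -0.3;  python3 -m pendant '[0,0,-4,0, 0,0,-6,0, 0,0,-6,-7, 1,-5.8,0,0, 1,-5.8,0,0, 1,-5.8,0,0, 1,-5.8,0,0, 1,-5.8,0,0]';python3 -m pendant '[1,-5.8,0,0, 1,-5.8,0,0, 0.5,-5.8,0,0, 0,-4.4,0,0,0,0,0,0,0,0,0,0]'
```

```text
time: 12.9
position: [480.5, -203.7, 45.0]
tool_rot: [0.0, 0.998, -0.06, 0.001]
wrist_force: [-1.1, -0.7, -0.1]
grip_width: 19.0
grip_force: 59.0
time: 13.15
position: [480.4, -204.0, 44.9]
tool_rot: [0.0, 0.998, -0.061, 0.001]
wrist_force: [0.4, 0.0, -0.4]
grip_width: 54.4
grip_force: 0.0
time: 14.15
position: [530.0, 88.2, 204.8]
tool_rot: [0.0, 1.0, 0.0, 0.001]
wrist_force: [0.6, 0.5, -0.8]
grip_width: 55.4
grip_force: 0.0
time: 14.9
position: [554.5, 303.9, 204.1]
tool_rot: [0.0, 1.0, 0.001, -0.0]
wrist_force: [0.2, 0.3, -0.8]
grip_width: 55.5
grip_force: 0.0
```

```bash
python3 -m pendant '[-0.8,-0.2,2,0, 0,0,5,0, 0,0,4,0, 0,0,3,0, 0,0,1.1,0, 0,0,0,0]'; python3 -m pendant '[0,0,0,0,0,0,0,0,0,0,0,0,0,0,0,0]' 1; python3 -m pendant '[0,0,-2,0, 0,0,-5,0, 0,0,-6,0, -1,5,0,0, -1,6,0,0, -1,6,0,0, -1,6,0,0, -1,6,0,0]'; python3 -m pendant '[-1,6,0,0, -1,6,0,0, -0.9,6,0,0, 0,6,0,0, 0,5.5,0,0, 0,0,0,7,0,0,0,0,0,0,0,0]'; python3 held.py 110 -40 28
```

```text
time: 15.65
position: [546.8, 305.3, 53.2]
tool_rot: [0.0, 1.0, -0.0, -0.0]
wrist_force: [-0.1, -0.9, 0.9]
grip_width: 55.8
grip_force: 0.0
time: 16.15
position: [547.9, 306.8, 55.0]
tool_rot: [-0.0, 1.0, 0.0, 0.001]
wrist_force: [0.5, -0.6, 7.1]
grip_width: 16.6
grip_force: 59.9
time: 17.15
position: [496.3, 14.7, 184.4]
tool_rot: [0.0, 1.0, 0.001, 0.001]
wrist_force: [0.8, -0.3, -1.2]
grip_width: 17.0
grip_force: 59.0
time: 18.15
position: [468.1, -278.1, 183.6]
tool_rot: [0.0, 0.998, -0.059, 0.0]
wrist_force: [0.1, 0.3, -1.2]
grip_width: 17.1
grip_force: 59.1
TCP [ 468.1 -278.1  183.6] n 11382 tool x range [-33.3  53.1] y [-10.9   1.2  10.9] z -25.7
target [ 466.8 -281.8] tool yaw -6.8 TCP->target in tool mm [-0.8  3.8 -0. ]
slope deg -0.3
```

```bash
python3 -m pendant '[0.1,0.3,2,0, 0,0,4,0, 0,0,4,0, 0,0,2,0, 0,0,0,0, 0,0,0.8,0, 0,0,0,0]'; python3 -m pendant '[0,0,0,0,0,0,0,0]' -0.3;  python3 -m pendant '[0,0,-4,0, 0,0,-6,0, 0,0,-6,-7, 0.8,-5.8,0,0, 0.8,-5.8,0,0, 0.8,-5.8,0,0, 0.8,-5.8,0,0, 0.8,-5.8,0,0]';python3 -m pendant '[0.8,-5.8,0,0, 0.8,-5.8,0,0, 0.8,-5.8,0,0, 0.8,-5.8,0,0, 0.5,-5.8,0,0, 0,-5.8,0,0, 0,-2.6,0,0,0,0,0,0]'
```

```text
time: 19.08
position: [469.1, -281.9, 55.8]
tool_rot: [0.0, 0.998, -0.06, 0.0]
wrist_force: [0.6, 0.4, -0.4]
grip_width: 17.1
grip_force: 59.1
time: 19.32
position: [469.0, -282.2, 55.9]
tool_rot: [0.0, 0.998, -0.061, 0.001]
wrist_force: [-0.4, 0.2, 0.1]
grip_width: 52.6
grip_force: 0.0
time: 20.32
position: [508.7, 10.0, 215.9]
tool_rot: [0.0, 1.0, 0.0, 0.001]
wrist_force: [0.9, -0.5, 0.8]
grip_width: 55.5
grip_force: 0.0
time: 21.32
position: [544.6, 384.2, 215.0]
tool_rot: [-0.0, 1.0, 0.002, -0.0]
wrist_force: [0.0, -0.7, -0.2]
grip_width: 55.8
grip_force: 0.0
```

```bash
python3 -m pendant '[0.2,0.1,3,0, 0,0,5,0, 0,0,5,0, 0,0,3,0, 0,0,1.1,0, 0,0,0,0]'; python3 -m pendant '[0,0,0,0,0,0,0,0,0,0,0,0,0,0,0,0]' 1; python3 -m pendant '[0,0,-2,0, 0,0,-6,0, 0,0,-6,0, -1,5,0,0, -1,6,0,0, -1,6,0,0, -1,6,0,0, -1,6,0,0]'; python3 -m pendant '[-1,6,0,0, -1,6,0,0, -1,6,0,0, -0.9,6,0,0, 0,6,0,0, 0,6,0,0, 0,6,0,0, 0,3.4,0,0]';python3 -m pendant '[0,0,0,7,0,0,0,0,0,0,0,0]'; python3 held.py 150 -120 28
```

```text
time: 22.08
position: [547.5, 380.5, 44.3]
tool_rot: [0.0, 1.0, -0.0, -0.0]
wrist_force: [-0.1, -0.6, -0.7]
grip_width: 56.0
grip_force: 0.0
time: 22.58
position: [548.4, 382.0, 46.2]
tool_rot: [-0.001, 1.0, 0.0, 0.001]
wrist_force: [-0.4, -0.4, 5.6]
grip_width: 17.9
grip_force: 59.3
time: 23.58
position: [496.9, 89.5, 185.4]
tool_rot: [0.0, 1.0, 0.001, 0.001]
wrist_force: [1.5, -1.0, -0.7]
grip_width: 17.8
grip_force: 60.1
time: 24.58
position: [458.1, -365.8, 185.3]
tool_rot: [0.001, 1.0, -0.001, 0.0]
wrist_force: [-0.0, 0.4, -0.9]
grip_width: 17.8
grip_force: 60.1
time: 24.95
position: [458.8, -362.4, 184.7]
tool_rot: [0.0, 0.998, -0.059, 0.0]
wrist_force: [0.1, -0.2, -1.1]
grip_width: 17.7
grip_force: 60.1
TCP [ 458.8 -362.4  184.7] n 14816 tool x range [-36.   71.8] y [-10.3   1.3  10.8] z -22.5
target [ 457.1 -361.2] tool yaw -6.8 TCP->target in tool mm [-1.8 -1.  -0. ]
slope deg 0.0
```

```bash
python3 -m pendant '[0.1,-0.1,3,0, 0,0,4,0, 0,0,4,0, 0,0,2,0, 0,0,0,0, 0,0,0.8,0, 0,0,0,0]'; python3 -m pendant '[0,0,0,0,0,0,0,0]' -0.3;  python3 -m pendant '[0,0,-4,0, 0,0,-6,0, 0,0,-6,0, 0,-6,-6,0, 0,-6,-4,0, 0,0,0,0,0,0,0,0,0,0,0,0]'
python3 - <<'E'
from h import *
im,W,st=grab("wrist","fin.png")
yaw=np.radians(-7);c,s=np.cos(yaw),np.sin(yaw)
P=W.reshape(-1,3);P=P[~np.isnan(P[:,0])];L=np.c_[(P[:,:2]-[471.7,-242.1])@np.array([[c,-s],[s,c]]),P[:,2]]
for n,y,z,l in((200,120,80,200),(90,40,65,90),(110,-40,82,110),(150,-120,70,150)):
    Q=L[(abs(L[:,1]-y)<16)&(abs(L[:,0])<115)&(abs(L[:,2]-z)<6)]
    f=Q if n!=90 else Q[Q[:,2]>Q[:,2].max()-4]
    a,sz,an=cv2.minAreaRect(f[:,:2].astype(np.float32));print(n,np.round(a,1),np.round(sz,1),round(an,1),"z",np.median(Q[:,2]).round(1))
Q=P[(np.hypot(P[:,0]-539,P[:,1]-7)<75)&(abs(P[:,2]-25)<5)];print("tape",np.round(cv2.minEnclosingCircle(Q[:,:2].astype(np.float32)),1) if 0 else Q.mean(0).round(1))
E
```

```text
time: 25.88
position: [460.3, -362.4, 47.1]
tool_rot: [0.0, 0.998, -0.061, 0.001]
wrist_force: [0.3, -0.4, -0.4]
grip_width: 18.1
grip_force: 60.1
time: 26.12
position: [460.2, -362.4, 47.1]
tool_rot: [0.0, 0.998, -0.061, 0.001]
wrist_force: [-0.5, 0.0, 0.2]
grip_width: 53.4
grip_force: 0.0
time: 27.12
position: [470.7, -266.9, 283.6]
tool_rot: [-0.001, 0.998, -0.061, -0.001]
wrist_force: [-0.7, -0.4, 0.7]
grip_width: 55.4
grip_force: 0.0
200 [  1.4 118.5] [198.6  19. ] 0.1 z 78.6
90 [ 2.1 37.1] [89.2 20. ] 0.3 z 63.7
110 [  0.6 -41.8] [109.8  18.1] 0.0 z 80.7
150 [   0.9 -122.4] [149.1  19.8] 0.2 z 68.7
tape [539.9   3.1  22.9]
```

View pics/fin.png

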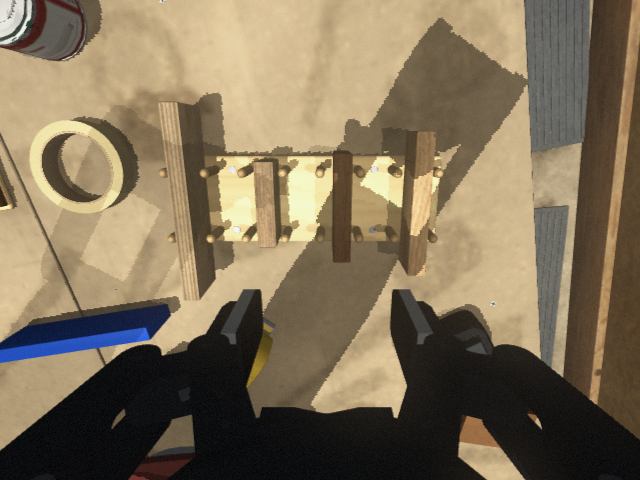

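All four boards stand seated at (182,200), (265,205), (342,207) and (418,203), within 3 mm of their places. The tape is untouched at (83,166).

```bash
python3 -c "
from station import env
print(env.hand_in())"
```

```text
the job is handed in; nothing more can be done
None
```

The job is handed in: all four boards stand upright in the new rack in reversed order, each within about 3 mm of its place's centre by the last camera check, with the tape roll undisturbed, at about 27 s of the 125 s allowed; the hand-in returned no verdict.

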